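# Stow the water bottle in its rail bay

### The job

The coffee bar is about to be wheeled away, so stow the water bottle in the steel bottle guard. Do not grip, lift or tip it: push it gently, low on its body with the fingertips so that it slides upright over the counter into the open bay, right up against the back. Then push the upright gate bar over so that it drops shut across the mouth behind the bottle, and leave everything else on the counter where it stands.

Things in the scene. Friction and masses are not known exactly. Their poses are not given: they have to be found in the camera images.
- water_bottle: tall slim clear water bottle standing on the counter: rounded-square section, 58 mm across the flats and 72 mm across the corners from the foot up to 132 mm, then narrowing to a neck; 215 mm tall with its cap, 0.3 to 0.6 kg. Origin at the centre of its underside, z up, x and y toward its flats. It tips easily when pushed high up; pushed within about 25 mm of the counter it slides
- bottle_guard: fixed bottle guard: two U-shaped 8 mm steel bars, 26 and 75 mm up, on four posts 86 mm tall; the U is open at -x, to the right and toward the robot. Origin on the counter in the middle of the square bay, x pointing into it, y to its left. Inside it is 80 mm wide (flared to 90 at the mouth); the back bars' inner side is at x = +38 mm, so the bottle, fully in, stands 2 to 9 mm beyond the origin. Any yaw of the bottle fits
- bay_mouth (a point): middle of the bay's mouth, on the counter, 33.5 mm out from the guard's origin along its -x. The two mouth posts, 9 mm thick on 21 mm round feet, stand 56 mm to either side of it
- gate_pivot (a point): where the centre line of the gate bar meets its level pivot axis, on the left mouth post: guard x = -42, y = +56 mm, 52 mm above the counter. The axis runs along the guard's x
- gate_end (a point): centre of the black 17 mm ball on the free end of the gate, an 8 mm round straight steel bar 128 mm long from pivot to ball. Open, it stands about upright beside the mouth, its end some 180 mm above the counter; shut, it lies level 52 mm above the counter in the saddle on the right post. It moves in the plane x = -42 mm of the guard
- gate (a joint): angle of the gate bar in rad: 0 = shut, level across the mouth; 1.57 = straight up; more = leaning outward to the guard's left (stop at 1.95). The pivot's friction holds it near upright; pushed toward the guard's right (-y) past about 25 degrees from upright it drops shut by itself. Under 1 N at the end moves it
- needle_tool: needle stirring tool standing upright in its round wooden foot, 37 mm across and 107 mm tall; origin at the centre of its underside
- shot_glass: clear shot glass, 48 mm across and 61 mm tall; origin at the centre of its underside
- distributor: grey round levelling tool, 62 mm across and 32 mm tall; origin at the centre of its underside
- portafilter: portafilter lying with its black handle, 208 x 78 x 104 mm; origin at the centre of its underside
- espresso_cup_2: dark green espresso cup with handle, 63 x 88 x 50 mm; origin at the centre of its underside
- tablet_tub: white screw-top tub, 49 mm across and 81 mm tall; origin at the centre of its underside
There are look-alikes about, which are no part of the job. What is shaped like the bottle_guard but green is not meant.

How it is judged (in metres and radians):
On the way, in this order (a step that is already met when the one before it is completed fails the run):
1. the bottle stands in the bay, upright and up against the back (x of water_bottle in the frame of bottle_guard between -0.004 and 0.016 m and y of water_bottle in the frame of bottle_guard between -0.016 and 0.016 m and angle between water_bottle's own z axis and vertical below 0.08 rad), for 0.2 s.
2. the gate bar has dropped shut behind it (x of water_bottle in the frame of bottle_guard between -0.004 and 0.016 m and y of water_bottle in the frame of bottle_guard between -0.016 and 0.016 m and value of joint gate below 0.1 rad), for 0.2 s.
At the end, for the whole second after the job is handed in: The bottle stands upright and at rest on the counter inside the bay, its axis 4 mm short of the bay's middle or farther in and within 16 mm of the middle to either side, and the gate bar is shut to within 0.1 rad (all of step 2 and angle between water_bottle's own z axis and vertical below 0.08 rad and height (world z) of water_bottle below 0.004 m and linear speed of water_bottle below 0.02 m/s); the robot touches nothing.
It fails at once if the bottle is tipped by more than about 17 degrees (angle between water_bottle's own z axis and vertical above 0.3 rad).
It fails at once if the bottle is lifted off the counter (height (world z) of water_bottle above 0.012 m).
It fails at once if the bottle is squeezed or rammed (over 40 N from the fingers) (contact force between the fingers and water_bottle above 40 N).
It fails at once if another thing on the counter is moved by more than 20 mm or knocked over (distance of any of needle_tool, shot_glass, distributor, portafilter, espresso_cup_2, tablet_tub from where it was at the start of the episode above 0.02 m or angle between any of needle_tool, shot_glass, distributor, espresso_cup_2, tablet_tub's own z axis and vertical above 0.5 rad).
It also fails if it takes over 58 s, if anything falls off the work surface, if the arm or the gripper's body presses on something with over 40 N, if the wrist force passes 120 N, or if a joint passes its speed limit or range.

### The arm

A 6-joint arm with a two-finger parallel gripper is mounted at the origin on a cart in front of the work surface, level with it; the furniture and walls round the work are solid. World frame = base frame: x ahead of the robot, y to its left, z up, the work surface at z = 0. Lengths are in mm, angles in rad, forces in N, time in s.
With the tool pointing down it reaches from about 275 to 825 mm from the base axis. Payload 5.2 kg.
Tool frame: the origin (TCP) lies at the very end of the fingers, on their centre line; the grasp point (between the pads) lies 19 mm behind it; z points along the fingers, y is the line along which they close (so a half turn about z gives the same grasp; the last joint's range is limited). The gripper opens to 93 mm and grips with 3 to 60 N. Pads are 15 mm wide; open, the fingers measure 128 mm over their backs; the gripper's body (75 mm by 188 mm) begins 65 mm behind the grasp point.
Start: joints at [-0.867, 0.259, 1.535, -0, 1.348, -0.203], TCP at [433.161, -338.935, 218.653] pointing down, gripper open.
Joint ranges: [-3.14, 3.14], [-0.91, 2.08], [0.19, 2.58], [-1.22, 4.36], [0.22, 2.71], [-3.12, 3.12]. Speed limits (rad/s): [2.57, 2.57, 3.14, 3.14, 3.14, 3.14].

### API

Orientations are given as [roll, pitch, yaw] about the fixed x, y, z axes, in that order (R = Rz(yaw) Ry(pitch) Rx(roll)).
In Python, from bench import robot gives the robot as it stands. The module is installed in compiled form; this text tells all that it offers. Calls block until the motion is done:
- robot.move_ptp(position, orientation): joint-space move of the TCP to a pose.
- robot.move_linear(position, ori=None, speed=150, f_stop=None): straight line of the TCP; ori=None keeps the orientation; speed is the mean speed in mm/s. With f_stop (N) it stops when the force on the tool has changed by that much, and returns True; else False.
- robot.move_j(angles): joint-space move.
- robot.move_gripper(opening): opening from 0.0 (shut) to 1.0 (fully open); the grip force is fixed at half the most; returns when the fingers have stopped.
- robot.sleep(seconds).
- robot.inverse_kinematics(position, orientation): joint angles nearest the present ones, or None.
- robot.get_image(name): name is "scene" or "side" or "wrist"; returns a dict with "img" (400x640x3 uint8, blue, green, red), "fovy" (degrees; the focal length in pixels is half the picture's height over the tangent of half this angle, whatever the lens; pixels are square), "cx", "cy" (the principal point, pixels), "k1" (the pictures are not rectified: a ray, as slopes to the right and down, at radius r is drawn at 1 + k1 r^2 times it, then the intrinsics apply), "eye" and "orientation" of the camera in the world. Camera axes: x right, y down, z forward; pixel columns grow to the right and rows downward; lengths in mm; the calibration is good to about 2 mm. A picture is of the moment at which its call begins. There is no depth.
A pose or a line that the arm cannot do raises robot.MotionError and nothing moves.
- robot.hand_in(): hands the job in; it is judged then, once.
Readings, each from a call of its own:
- robot.current_t(): time.
- robot.current_qpos(): joint angles.
- robot.current_joint_vel(): joint speeds.
- robot.current_joint_efforts(): joint torques, N m.
- robot.current_tcp_pos(): TCP position.
- robot.current_eef_rot(): TCP orientation.
- robot.current_contact_force(): force on the tool from outside, world axes, zero at the start.
- robot.current_ft_torque(): the same for the moment, N m.
- robot.current_gripper_width(): opening from 0.0 (shut) to 1.0 (fully open).
- robot.current_finger_force(): force on a finger pad.
Only numpy, scipy, OpenCV 4.12 (cv2) and the standard library are available. Lean on these libraries where they do the work, as an engineer would, in place of code of your own. Each camera call takes 0.05 s, during which the arm holds its last target. There are 200 camera calls.

## Working session

There is one attempt and no reset: what is moved stays moved. The work goes in short steps, each a Python script; the robot and the scene stay as the last script left them, time stands still between calls to the robot, and variables do not carry over. Pictures are saved under pics/ and viewed, at most 10 in all, crops included, and the job is handed in when it is done.

```bash
mkdir -p pics; cat > h.py <<'E'
import numpy as np, cv2
from scipy.spatial.transform import Rotation as Ro
from bench import robot
def cam(n):
    d=robot.get_image(n); d['f']=200/np.tan(np.radians(d['fovy'])/2)
    o=np.array(d['orientation'],float); d['R']=o if o.shape==(3,3) else Ro.from_euler('xyz',o).as_matrix()
    d['eye']=np.array(d['eye'],float); return d
def ray(d,u,v):
    K=np.array([[d['f'],0,d['cx']],[0,d['f'],d['cy']],[0,0,1]])
    p=cv2.undistortPoints(np.array([[[u,v]]],float),K,np.array([d['k1'],0,0,0,0]))[0,0]
    r=d['R']@[p[0],p[1],1]; return r/np.linalg.norm(r)
def onz(d,u,v,z=0):
    r=ray(d,u,v); return d['eye']+r*(z-d['eye'][2])/r[2]
def two(d1,p1,d2,p2):
    a,b=ray(d1,*p1),ray(d2,*p2); A=np.c_[a,-b]
    s=np.linalg.lstsq(A,d2['eye']-d1['eye'],rcond=None)[0]
    P,Q=d1['eye']+s[0]*a,d2['eye']+s[1]*b; return (P+Q)/2,np.linalg.norm(P-Q)
def proj(d,P):
    c=d['R'].T@(np.array(P,float)-d['eye']); x=c[:2]/c[2]; x=x*(1+d['k1']*(x@x)); return d['f']*x+[d['cx'],d['cy']]
E
python3 - <<'E'
from h import *
import pickle
D={}
for n in('scene','side','wrist'):
    d=cam(n);D[n]=d;cv2.imwrite(f'pics/{n}0.png',d['img']);print(n,d['eye'],d['orientation'],d['fovy'],d['k1'])
pickle.dump(D,open('d0.pkl','wb'))
cv2.imwrite('pics/both0.png',cv2.resize(np.vstack([D['scene']['img'],D['side']['img']]),None,fx=.75,fy=.75))
print(robot.current_t(),robot.current_eef_rot())
E
```

```text
scene [ -404.69306478 -1383.37845537  1620.48090631] [-2.33086571 -0.01705849 -0.60054567] 43.634771116201726 -0.09563921735798739
side [  62.50751641 1164.42543677  856.24249747] [-2.13359926 -0.01673656 -2.75325178] 55.30597810607358 -0.007859904043872833
wrist [ 474.32167688 -285.00375661  384.42669777] [ 2.89430135e+00  2.18350073e-03 -6.63485538e-01] 67.00229254312016 -0.006023156220493951
0.15 [-3.14024568e+00 -2.91282300e-04  9.06758632e-01]
```

View pics/scene0.png

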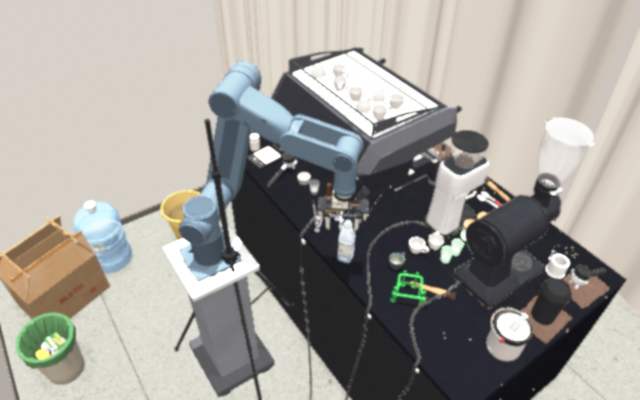

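View pics/side0.png

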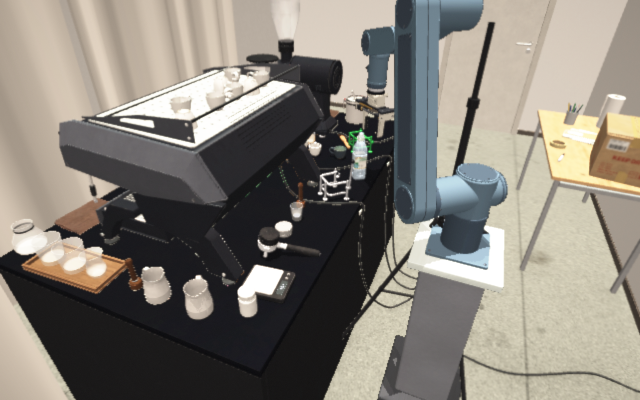

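The scene view shows the bottle at about (346,245), the green decoy at (408,288) and the steel guard under the gripper at about (330,210). In the side view the steel guard is at (335,185) and the bottle at (358,160). I'll take a closer look.

```bash
python3 - <<'E'
from h import *
import pickle
D=pickle.load(open('d0.pkl','rb'))
s=D['side']['img'][125:245,260:400]; w=D['scene']['img'][165:285,290:430]
r=lambda a:cv2.resize(a,None,fx=5,fy=5,interpolation=cv2.INTER_CUBIC)
cv2.imwrite('pics/s1.png',r(s))
print('bottle',onz(D['side'],359,180),onz(D['scene'],346,260)); print('guard',onz(D['side'],335,198),'glass',onz(D['side'],296,218))
E
```

```text
bottle [ 457.5108115  -298.83359761    0.        ] [ 4.69771276e+02 -3.37295072e+02  2.27373675e-13]
guard [ 504.12129004 -112.16828685    0.        ] glass [591.76016962  83.42111225   0.        ]
```

View pics/s1.png

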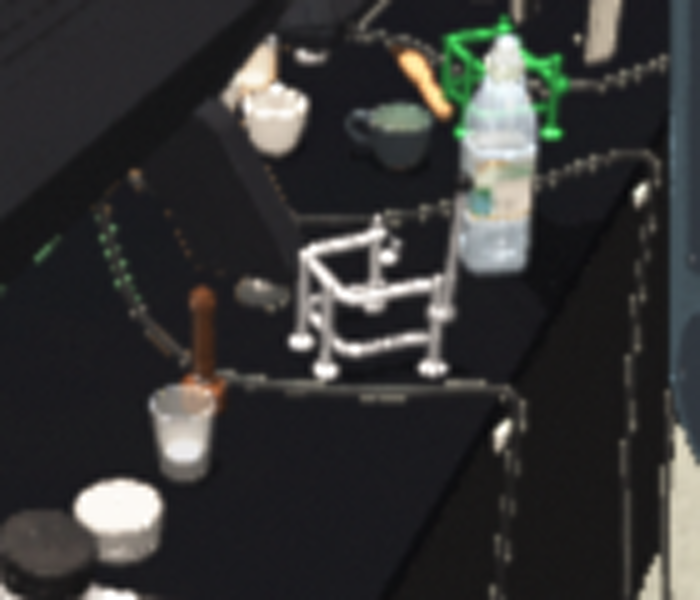

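View pics/wrist0.png

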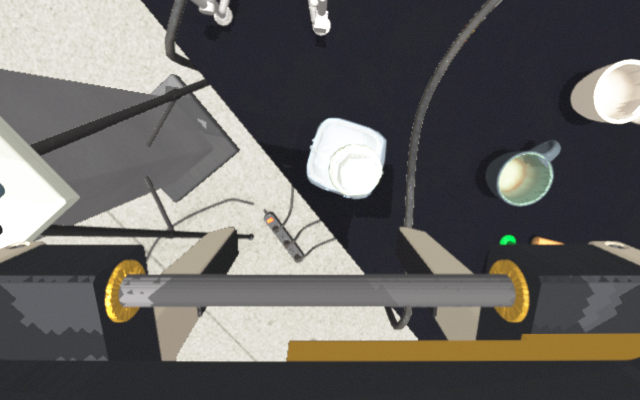

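The crop shows the steel guard with feet at crop (301,341), (326,370), (432,368), (440,312) and (374,302). The gate is upright at (440,300) to (458,190). The wrist view shows the bottle at (345,160) and the guard's mouth posts at (220,15) and (320,25). I'll measure these and look from above the guard.

```bash
python3 - <<'E'
from h import *
import pickle
D=pickle.load(open('d0.pkl','rb'));s=D['side']
for u,v in[(301,341),(326,370),(432,368),(440,312),(374,302),(499,265),(205,390),(185,465)]: print((u,v),onz(s,260+u/5,125+v/5).round())
w=D['wrist']
print('bottle neck',onz(w,356,170,205),'w foot',onz(w,220,18),onz(w,320,28))
# look from above the guard, same orientation
E=robot.current_eef_rot(); 
robot.move_ptp([433,-240,330],E); d=cam('wrist'); pickle.dump(d,open('w1.pkl','wb')); cv2.imwrite('pics/w1.png',d['img']); print(d['eye'],robot.current_t())
E
```

```text
(301, 341) [ 575. -123.    0.]
(326, 370) [539. -88.   0.]
(432, 368) [ 459. -127.    0.]
(440, 312) [ 482. -216.    0.]
(374, 302) [ 541. -209.    0.]
(499, 265) [ 460. -318.    0.]
(205, 390) [618. -20.   0.]
(185, 465) [588.  82.   0.]
bottle neck [ 475.72712883 -320.78182118  205.        ] w foot [ 458.34526243 -124.69817934    0.        ] [ 541.94434881 -203.41784798    0.        ]
[ 474.36738787 -186.5893597   495.6006253 ] 0.85
```

View pics/w1.png

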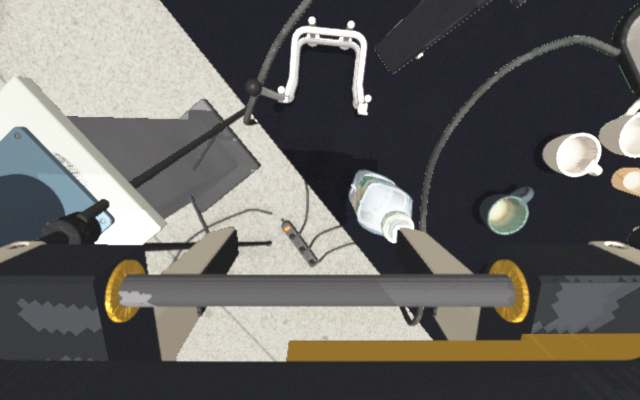

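The wrist view shows the guard with its mouth towards the bottle. The mouth posts are at about (287,95) and (365,108), the back posts at (312,20) and (350,24), and the gate ball at (253,87). The bottle foot is at about (362,185) and the green cup at (505,213).

```bash
python3 - <<'E'
from h import *
import pickle
D=pickle.load(open('d0.pkl','rb'));s,w0=D['side'],D['wrist'];w=pickle.load(open('w1.pkl','rb'))
for n,u,v,z in[('mouthL',289,96,70),('mouthR',364,110,0),('backL top',312,20,86),('backR top',350,24,86),('cup',505,213,30),('edge',250,130,0),('edge2',330,210,0)]: print(n,onz(w,u,v,z).round())
# ball: ray with plane? two views side(458,190 crop)
print('ball',two(s,(260+458/5,125+190/5),w,(253,87)))
# bottle cap: side crop (509,40), wrist1 (398,229)
print('cap',two(s,(260+509/5,125+45/5),w,(398,228)),two(s,(260+509/5,125+45/5),w0,(356,170)))
for v in (w,w0): print('cap z215',onz(v,*((398,228) if v is w else (356,170)),213))
c=cv2.resize(w['img'][0:260,230:430],None,fx=3,fy=3,interpolation=cv2.INTER_CUBIC)
c=c[:600]; c2=cv2.resize(w0['img'][100:220,290:410],(600,600))[:, :200]; cv2.imwrite('pics/w1c.png',c)
# IK tests
def ori(yaw,t): # tool z tilted fwd by t from down toward heading yaw, tool x up-forward
    h=np.array([np.cos(yaw),np.sin(yaw),0]);z=np.sin(t)*h+np.array([0,0,-np.cos(t)]);y=np.cross(z,[0,0,1]);y/=np.linalg.norm(y)
    y=np.cross([0,0,1],h)*-1; x=np.cross(y,z); return Ro.from_matrix(np.c_[x,y,z]).as_euler('xyz')
for yaw in(46,70,90):
  for t in(.5,.7,.87,1):
    for p in([440,-370,15],[461,-240,15],[500,-165,15]): 
        o=ori(np.radians(yaw),t);q=robot.inverse_kinematics(p,o);print(yaw,t,p,None if q is None else np.round(q,2))
E
```

```text
mouthL [ 466. -136.   70.]
mouthR [ 544. -216.    0.]
backL top [544. -87.  86.]
backR top [ 578. -119.   86.]
cup [ 626. -483.   30.]
edge [ 382. -129.    0.]
edge2 [ 402. -314.    0.]
ball (array([ 444.54232491, -119.24612269,  173.3752522 ]), np.float64(0.4581128514179349))
cap (array([ 470.92507584, -316.52036629,  213.91466938]), np.float64(8.9752756730091)) (array([ 471.69340779, -320.44668585,  212.75774017]), np.float64(8.297023067085727))
cap z215 [ 475.13407587 -315.22415869  213.        ]
cap z215 [ 475.66446471 -319.18660419  213.        ]
46 0.5 [440, -370, 15] [-1.19  0.6   1.7   0.51  1.12 -0.71]
46 0.5 [461, -240, 15] [-1.05  0.48  1.93  0.59  0.97 -0.68]
46 0.5 [500, -165, 15] [-0.89  0.46  1.98  0.66  0.89 -0.6 ]
46 0.7 [440, -370, 15] [-1.28  0.68  1.67  0.63  1.25 -0.86]
46 0.7 [461, -240, 15] [-1.16  0.57  1.93  0.73  1.09 -0.9 ]
46 0.7 [500, -165, 15] [-1.02  0.53  2.01  0.84  1.   -0.87]
46 0.87 [440, -370, 15] [-1.34  0.77  1.64  0.71  1.37 -0.96]
46 0.87 [461, -240, 15] [-1.24  0.66  1.92  0.81  1.2  -1.04]
46 0.87 [500, -165, 15] [-1.11  0.63  2.02  0.93  1.
[... 944 characters left out ...]
5  0.75  1.38  0.24  1.46 -1.13]
90 0.5 [461, -240, 15] [-0.91  0.64  1.61  0.31  1.31 -1.06]
90 0.5 [500, -165, 15] [-0.78  0.62  1.66  0.37  1.26 -0.97]
90 0.7 [440, -370, 15] [-1.09  0.87  1.25  0.3   1.66 -1.16]
90 0.7 [461, -240, 15] [-0.97  0.75  1.51  0.37  1.49 -1.12]
90 0.7 [500, -165, 15] [-0.85  0.72  1.58  0.44  1.43 -1.05]
90 0.87 [440, -370, 15] [-1.12  0.98  1.13  0.35  1.83 -1.17]
90 0.87 [461, -240, 15] [-1.01  0.85  1.43  0.42  1.64 -1.15]
90 0.87 [500, -165, 15] [-0.89  0.82  1.5   0.5   1.57 -1.1 ]
90 1 [440, -370, 15] [-1.13  1.06  1.05  0.4   1.96 -1.17]
90 1 [461, -240, 15] [-1.03  0.93  1.36  0.46  1.75 -1.17]
90 1 [500, -165, 15] [-0.92  0.9   1.45  0.54  1.67 -1.12]
```

View pics/w1c.png

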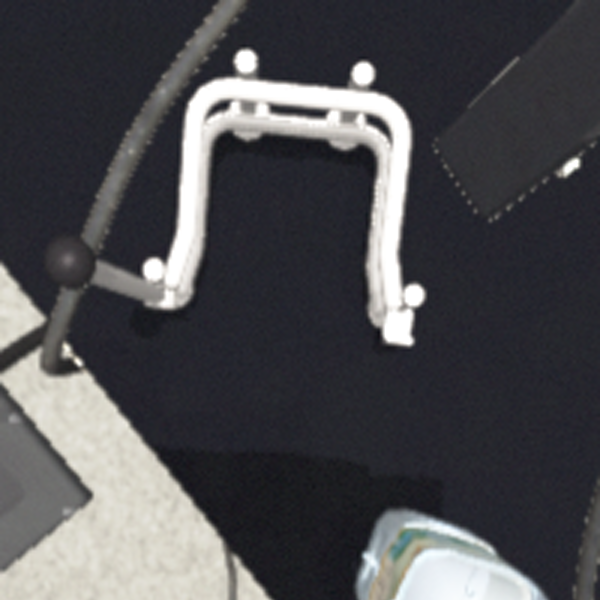

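Post tops (z=86) are at full-image (312,20.7), (351,24.3), (281,89.3) and (368,98), and the ball is at (253.3,87.3).

```bash
cat >> h.py <<'E'
def ori(yaw,t):
    h=np.array([np.cos(yaw),np.sin(yaw),0]);z=np.sin(t)*h-[0,0,np.cos(t)];y=-np.cross([0,0,1],h)
    return Ro.from_matrix(np.c_[np.cross(y,z),y,z]).as_euler('xyz')
E
python3 - <<'E'
from h import *
import pickle
w=pickle.load(open('w1.pkl','rb'))
bl,br,ml,mr=[onz(w,u,v,86)[:2] for u,v in[(312,20.7),(351,24.3),(281,89.3),(368,98)]]
print(bl,br,ml,mr,np.linalg.norm(ml-mr),np.linalg.norm(bl-br))
m=(ml+mr)/2; y=ml-mr; yaw=np.arctan2(-y[0],y[1]); b=(bl+br)/2-m
print('yaw',np.degrees(yaw),np.degrees(np.arctan2(b[1],b[0])),np.linalg.norm(b),'mouth',m)
h=np.array([np.cos(yaw),np.sin(yaw)]);n=np.array([-h[1],h[0]]);o=m+33.5*h
for nm,p in(('bottle',[474.5,-318]),('ball',[444.5,-119])): d=p-o; print('org',o,nm,d@h,d@n)
E
```

```text
[543.45012281 -87.4306866 ] [ 578.54053241 -119.88631983] [ 463.19914563 -125.1464823 ] [ 544.86691829 -202.41626891] 112.42884422310583 47.7985875709359
yaw 46.585036002595515 46.54625685155554 82.821874590185 mouth [ 504.03303196 -163.78137561]
org [ 527.05681976 -139.44713645] bottle -165.8210492509743 -84.53829908189189
org [ 527.05681976 -139.44713645] ball -41.88672210954929 74.02172915978774
```

```bash
cat >> h.py <<'E'
YAW=np.radians(46.57); O=np.array([527.,-139.5]); H=np.array([np.cos(YAW),np.sin(YAW)]); N=np.array([-H[1],H[0]])
def G(x,y,z): return [*(O+x*H+y*N),z]
def toG(p): d=np.array(p[:2])-O; return np.array([d@H,d@N])
T=.78
E
python3 - <<'E'
from h import *
import pickle
b=np.array([-166,-84.5]);e=np.array([-95,0.]);u=(e-b)/np.linalg.norm(e-b);o=ori(YAW+np.arctan2(u[1],u[0]),T)
s=b-78*u; f=e-32*u
robot.move_gripper(.35)
robot.move_ptp(G(*s,300),o); robot.move_linear(G(*s,13),speed=120)
print(robot.current_tcp_pos(),robot.current_contact_force())
print(robot.move_linear(G(*(b-35*u),13),speed=60,f_stop=12),robot.current_tcp_pos())
print(robot.move_linear(G(*f,13),speed=45,f_stop=15),toG(robot.current_tcp_pos()),f,robot.current_contact_force(),robot.current_t())
d=cam('wrist');cv2.imwrite('pics/w2.png',d['img']);pickle.dump(d,open('w2.pkl','wb'))
d=cam('side');cv2.imwrite('pics/s2.png',d['img']);pickle.dump(d,open('s2.pkl','wb'))
c=cv2.resize(d['img'][125:245,260:420],(640,480),interpolation=cv2.INTER_CUBIC);cv2.imwrite('pics/c2.png',np.hstack([c[:400,:400],cv2.resize(w:=cv2.imread('pics/w2.png'),None,fx=.625,fy=.625)[:, :400].copy() if 0 else cv2.resize(w,(400,250),) if 0 else cv2.copyMakeBorder(cv2.resize(w,(400,250)),0,150,0,0,0)]))
E
```

```text
[ 483.2669283  -395.84344126   13.46872792] [0.66844732 0.04347964 0.67157455]
False [ 478.1246163  -352.96903321   13.13015091]
False [-115.66525673  -24.55509029] [-115.58554639  -24.49969958] [ 0.45478379 -1.04193899 -0.72453263] 8.8667Traceback (most recent call last):
  File "<stdin>", line 12, in <module>
NameError: name 'w' is not defined
```

```bash
python3 - <<'E'
import cv2,numpy as np
s=cv2.imread('pics/s2.png');w=cv2.imread('pics/w2.png')
cv2.imwrite('pics/c2.png',np.hstack([cv2.resize(s[130:230,290:390],(400,400),interpolation=cv2.INTER_CUBIC),cv2.copyMakeBorder(cv2.resize(w,(400,250)),0,150,0,0,0)]))
E
```

```text
(no output)
```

View pics/c2.png

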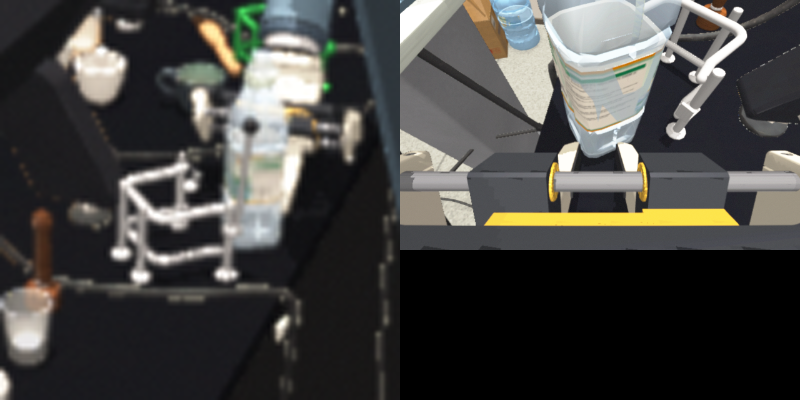

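The bottle is upright and cradled between the fingertips, roughly on the bay axis. Next I swing behind it and push it in along the axis.

```bash
python3 - <<'E'
from h import *
b=np.array([-166,-84.5]);e=np.array([-95,0.]);u=(e-b)/np.linalg.norm(e-b)
o=ori(YAW,T)
robot.move_linear(G(*(e-90*u),13),speed=100)
robot.move_linear(G(-178,0,13),o,speed=70)
print(robot.move_linear(G(-132,0,13),speed=60,f_stop=10),toG(robot.current_tcp_pos()))
print(robot.move_linear(G(-60,0,13),speed=40,f_stop=12),toG(robot.current_tcp_pos()),robot.current_contact_force())
if toG(robot.current_tcp_pos())[0]>-62:
    print(robot.move_linear(G(-21,0,13),speed=22,f_stop=8),toG(robot.current_tcp_pos()),robot.current_contact_force(),robot.current_t())
w=cam('wrist')['img'];s=cam('side')['img']
cv2.imwrite('pics/c3.png',np.hstack([cv2.resize(s[130:230,290:390],(400,400),interpolation=cv2.INTER_CUBIC),cv2.copyMakeBorder(cv2.resize(w,(400,250)),0,150,0,0,0)]))
E
```

```text
False [-132.12988891   -0.14713584]
False [-6.00645469e+01  1.02649925e-02] [-1.04290326 -0.91367506 -0.41974425]
True [-25.3449958   -0.28546736] [-3.23948916 -1.63609039  2.2174185 ] 15.2083
```

View pics/c3.png

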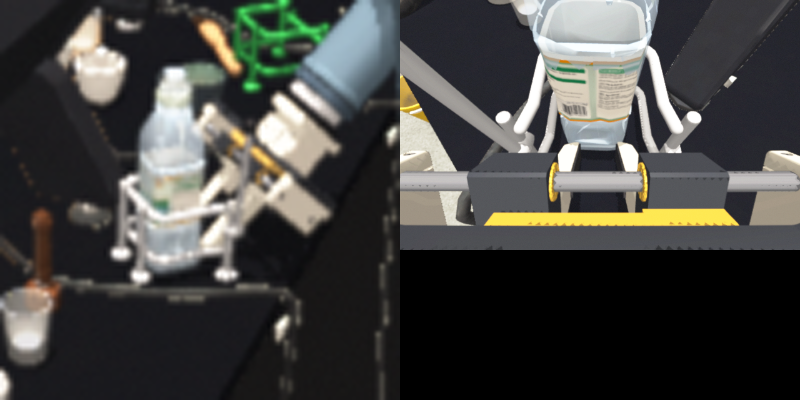

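The bottle is seated: the stop came at TCP x = -25, which matches a flat against the back. It is upright between the bars. Next is the gate.

```bash
python3 - <<'E'
from h import *
robot.move_linear(G(-130,0,14),speed=80)
robot.move_linear(G(-130,0,300),speed=180)
robot.move_gripper(0)
o=ori(YAW,0)
robot.move_ptp(G(-46,140,280),o); robot.move_linear(G(-46,140,145),speed=120)
print(robot.move_linear(G(-46,10,145),speed=50,f_stop=15),toG(robot.current_tcp_pos()),robot.current_contact_force())
robot.sleep(.8); robot.move_linear(G(-60,60,260),speed=120)
robot.move_linear(G(-150,0,300),speed=150); print(robot.current_t())
w=cam('wrist')['img'];s=cam('side')['img']
cv2.imwrite('pics/c4.png',np.hstack([cv2.resize(s[130:230,290:390],(400,400),interpolation=cv2.INTER_CUBIC),cv2.copyMakeBorder(cv2.resize(w,(400,250)),0,150,0,0,0)]))
E
```

```text
False [-45.97292371  10.12510427] [0.57891876 0.53268216 0.2382366 ]
27.0417
```

View pics/c4.png

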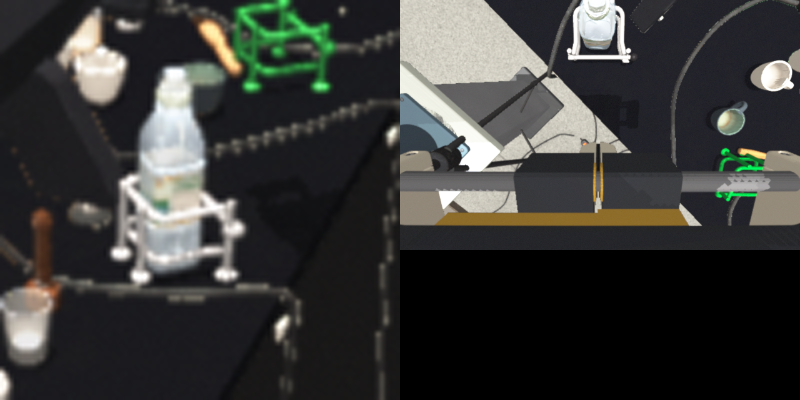

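The wrist view shows the gate bar level across the mouth, (572,55) to (630,58), with the bottle upright behind it. The robot is clear.

```bash
python3 -c "
from bench import robot
print(robot.hand_in())"
```

```text
the job is handed in; nothing more can be done
None
```

The bottle stands upright against the back of the steel guard with the gate bar dropped shut behind it, no other item was disturbed as far as the final pictures show, and the job is handed in; no verdict was returned.

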